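Fetch the specimen from among the bottles

TASK

On the raised shelf behind the monitor, the polished specimen in the storage tray is hemmed in by two bottles and a lens can. First stand all three upright on the dark mat, then set the specimen flat on the middle of the white tin's lid, and only after that put the bottles and the can back upright in the tray, each exactly where it stood. Do not tip any of them over, and leave the tin and the other specimen beside it where they are.

Things in the scene. Friction and masses are not known exactly. Their poses are not given: they have to be found in the camera images.
- lens_can: Black round can with a grey ribbed screw lid, 54 mm tall, about 110 g: lower part 35 mm in diameter, lid 37 mm in diameter from 34 mm to the flat top. Round; origin: centre of its underside, z up. Starts in one of the tray's three places round the specimen and must return there.
- white_bottle: White bottle with a blue cap, 102 mm tall, about 110 g: straight body 48 mm in diameter up to 67 mm, then a shoulder narrowing to the neck at 88 mm, and a cap 27 mm in diameter to the top. Round; origin: centre of its underside, z up. Starts in another of the tray's three places and must return there.
- oil_bottle: Small olive-brown bottle with a narrow white cap, 60 mm tall, about 35 g: straight body 27 mm in diameter up to 40 mm, then a shoulder, and a cap 15 mm in diameter from 52 mm to the top. The tall white bottle can be in the way of a gripper's body. Round; origin: centre of its underside, z up. Starts in the third place and must return there.
- specimen: The specimen to fetch: a black disc 30 mm in diameter and 19 mm high with one round metal inset in its top; about 22 g, loose. Round; origin: centre of its underside, z up. It lies flat in the storage tray, 25 mm from its middle towards the tray's -y side, between the bottles and the can.
- storage_tray: Shallow metal tray, 150 mm along its x and 120 mm along its y, fixed on the riser; floor 3 mm and rim 7 mm above the riser's top, rim 3 mm thick. Origin: the centre of its underside. The three places of the bottles and the can, in its frame and to within 2 mm, are at (x, y) = (45, -18), (-45, -18) and (0, 30) mm; what stands in which changes from start to start.
- riser: Grey raised shelf behind the monitor, 190 mm along x and 420 mm along y, fixed; its flat top, on which all the other things stand, is 100 mm above the bench. Origin: on the bench, below the middle of its top. The monitor's upper edge, between it and the robot, is 410 mm above the bench.
- side_mat: Plain dark rubber mat, 140 mm along its x, 100 mm along its y and 3 mm thick, fixed on the riser; the bottles and the can are set aside on it, each with its centre over the mat. Origin: the centre of its underside, on the riser's top.
- clay_tin: Round white tin with a flat lid, 64 mm in diameter and 27 mm high, about 140 g, standing loose on the riser. Origin: the centre of its underside, z up. The specimen goes on the middle of its lid.
- other_specimen: Another black disc 30 mm in diameter and 18 mm high, with two square metal insets in its top, standing loose on the riser with its centre about 53 mm from the tin's centre; not to be moved. Round; origin: centre of its underside, z up. 
Not all that is in view belongs to the job. Leave any yellow look-alike of the white_bottle alone.

How it is judged:
By the outcome, as a careful person would: the job done as asked, in the order asked, and still so for the second after the job is handed in, with the robot touching nothing.
It also fails if it takes over 144 s, if anything falls off the work surface, if the arm or the gripper's body presses on something with over 40 N, if the wrist force passes 120 N, or if a joint passes its speed limit or range.

ROBOT

A 6-joint arm with a two-finger parallel gripper is mounted at the origin on the work surface; the furniture and walls round the work are solid. World frame = base frame: x ahead of the robot, y to its left, z up, the work surface at z = 0. Lengths are in mm, angles in rad, forces in N, time in s.
With the tool pointing down it reaches from about 300 to 775 mm from the base axis. Payload 14.6 kg.
Tool frame: the origin (TCP) lies midway between the tips of the shut fingers; the grasp point (between the pads) lies grasp_offset behind it (grasp_offset is the distance from the TCP to the grasp point, in mm); z points along the fingers, y is the line along which they close (so a half turn about z gives the same grasp; the last joint's range is limited). The gripper opens to 94 mm and grips with 3 to 60 N. Pads are 16 mm wide; open, the fingers measure 119 mm over their backs; the gripper's body (75 mm by 177 mm) begins 78 mm behind the grasp point.
Start: joints at [1.197, 0.3, 1.521, -0, 1.321, -0.067], TCP at [166.102, 524.308, 169.346] pointing down, gripper open.
Joint ranges: [-3.03, 3.03], [-0.79, 2.21], [0.23, 2.52], [-1.04, 4.18], [0, 3.07], [-2.55, 2.55]. Speed limits (rad/s): [2.22, 2.22, 2.57, 3.14, 3.14, 3.14].

INTERFACE

Orientations are given as [roll, pitch, yaw] about the fixed x, y, z axes, in that order (R = Rz(yaw) Ry(pitch) Rx(roll)).
In Python, from cell import * gives the robot as it stands. The module is installed in compiled form; this text tells all that it offers.
- The arm moves only by the shell command python3 -m jog 'ROWS' [FORCE]. ROWS is JSON, a list of rows, each a list of 3 entries, a list of its own where there are three numbers: the finger opening in mm, from 0 to 94, then the shift along the tool's x, y, z in units of 50 mm (1.0 is 50 mm), then the turn about the tool's z in units of 180 degrees (1.0 is 180 degrees). In form: [[fingers, [dx, dy, dz], twist], ...]. A call has 1 to 20 rows; each row shifts and turns the commanded pose from where the row before left it, along the tool's axes as they then stand; what a row does not reach is not made up. A row lasts 1/10 s, in which the tool goes at most 50 mm and 8.59 degrees, less where a joint would pass 70% of its speed; a pose out of reach is approached as far as the arm can. A call with a number of a shift or a turn outside -1 to 1 is refused whole. A call with a gripper value outside its range is refused whole. The fingers move at their own pace and stop on an object; FORCE is the grip in N (left out, the last holds). Time passes only in rows, so rows that do not move let the fingers close. It gives the time, the measured TCP pose, the force, the opening and the grip force at its end, in the units of the state.
- read_state(): the state, without advancing time (a new reading comes with each control period).
- camera(name): name is "scene" or "top"; returns the picture (480x640x3 uint8, red, green, blue); there is no depth.
- calibration(name): a dict with "mtx" (3x3 intrinsics, pixels), "cam_to_world" (4x4, takes a point from camera to world coordinates). Camera axes: x right, y down, z forward; pixel columns grow to the right and rows downward; lengths in mm; the calibration is good to about 2 mm. A picture is of the moment at which its call begins. calibration takes no time and is no camera call.
- sign_off(): hands the job in; it is judged then, once.
Trained networks look in the newest picture that a camera, given by its name, has taken for a name from the list of things; names that differ only in an ending like _2 or _b are one class to them, and where a whole thing is asked for, a point or a joint stands for the part that bears it (a point fixed in the world has none). Each returns a list of dicts, best first, with "conf" (0 to 1); they miss things now and then, are a little off and sometimes report something else, mostly with a low value. They report only what shows in the picture. A call takes as long as a camera call. They do not tell look-alikes from the thing itself.
- regions_of(camera, query): "pixels" (480x640 bool, what is visible of it) and "rect" ([centre column, centre row, width, height] in pixels, round what is visible of it).
The state is a dict: "clock": time; "joints": joint angles; "qd": joint speeds; "effort": joint torques, N m; "eef_pos": TCP position; "eef_rot": TCP orientation; "wrist_force": force on the tool from outside, world axes, zero at the start; "moment": the same for the moment, N m; "finger_gap": finger opening in mm; "finger_force": force on a finger pad.
Only numpy, scipy, OpenCV 4.12 (cv2) and the standard library are available. Lean on these libraries where they do the work, as an engineer would, in place of code of your own. Each camera call takes 0.05 s, during which the arm holds its last target. There are 200 camera calls.

## Working session

There is one attempt and no reset: what is moved stays moved. The work goes in short steps, Python scripts to look and compute and a shell command to move; the robot and the scene stay as the last step left them, time stands still between calls to the robot, and variables do not carry over. Pictures are saved under pics/ and viewed, at most 14 in all, crops included, and the job is handed in when it is done.

```bash
mkdir -p pics; python3 - <<'E'
from cell import *
import cv2,numpy as np
print(read_state())
for n in("scene","top"):
    im=camera(n); cv2.imwrite(f"pics/{n}0.png",im[:,:,::-1]); c=calibration(n); print(n,np.round(c["mtx"],1).tolist(),np.round(c["cam_to_world"],3).tolist())
    for q in["lens_can","white_bottle","oil_bottle","specimen","storage_tray","riser","side_mat","clay_tin","other_specimen"]:
        print(q,[(round(d["conf"],2),np.round(d["rect"]).tolist()) for d in regions_of(n,q)])
E
```

```text
{'clock': 0.0, 'joints': array([ 1.19739272e+00,  3.00459348e-01,  1.52162731e+00,  1.48185678e-05,
        1.32068739e+00, -6.65954390e-02]), 'qd': array([-0.00172817, -0.00086127,  0.00108166,  0.00109056, -0.00032365,
       -0.0005962 ]), 'effort': array([ 2.99015795e-03, -5.31788242e+01, -3.52755976e+01,  7.09837954e-02,
        2.42261623e-02, -4.22737446e-05]), 'eef_pos': array([165.98830788, 524.01772657, 168.77324498]), 'eef_rot': array([-3.14041483e+00, -9.29385368e-05,  2.83478075e+00]), 'wrist_force': array([ 1.13922928, -0.14774747, -0.5284037 ]), 'moment': array([-0.03620932, -0.01945991, -0.02165266]), 'finger_force': 0.0, 'finger_gap': 93.59546685216102}
scene [[488.1, 0.0, 317.5], [0.0, 488.1, 240.0], [0.0, 0.0, 1.0]] [[0.613, -0.613, 0.5, -35.438], [-0.79, -0.47, 0.393, -548.845], [-0.006, -0.635, -0.772, 740.969], [0.0, 0.0, 0.0, 1.0]]
lens_can [(0.74, [360.0, 201.0, 21.0, 40.0])]
white_bottle [(0.78, [308.0, 370.0, 33.0, 49.0]), (0.56, [351.0, 170.0, 29.0, 52.0])]
oil_bottle [(0.6, [388.0, 177.0, 16.0, 36.0])]
specimen [(0.51, [379.0, 197.0, 19.0, 20.0]), (0.38, [
[... 295 characters left out ...]
specimen [(0.62, [414.0, 242.0, 16.0, 17.0])]
top [[598.6, 0.0, 316.2], [0.0, 598.6, 248.2], [0.0, 0.0, 1.0]] [[-0.025, -0.994, 0.108, 304.727], [-1.0, 0.024, -0.007, -239.381], [0.005, -0.108, -0.994, 997.511], [0.0, 0.0, 0.0, 1.0]]
lens_can [(0.84, [315.0, 200.0, 27.0, 30.0])]
white_bottle [(0.72, [378.0, 376.0, 38.0, 31.0]), (0.56, [283.0, 172.0, 32.0, 44.0])]
oil_bottle [(0.81, [315.0, 142.0, 19.0, 22.0]), (0.2, [305.0, 173.0, 282.0, 127.0])]
specimen []
storage_tray [(0.6, [305.0, 177.0, 80.0, 95.0])]
riser [(0.71, [305.0, 174.0, 282.0, 130.0])]
side_mat [(0.91, [218.0, 175.0, 71.0, 97.0])]
clay_tin [(0.68, [392.0, 168.0, 39.0, 49.0])]
other_specimen [(0.86, [394.0, 206.0, 24.0, 23.0])]
```

```bash
ls . pics
```

```text
.:
pics

pics:
scene0.png
top0.png
```

View pics/scene0.png

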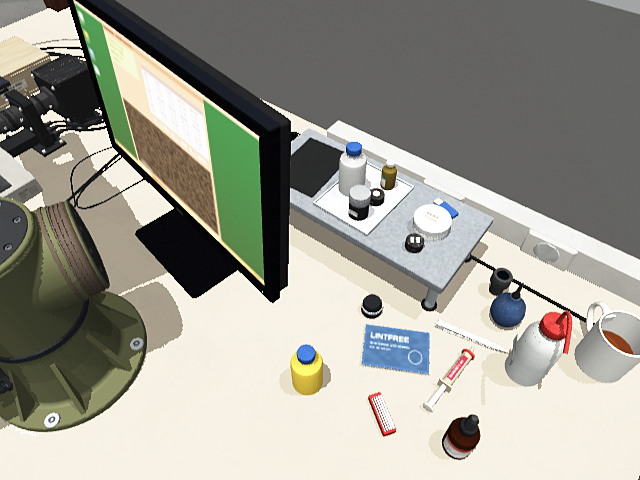

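View pics/top0.png

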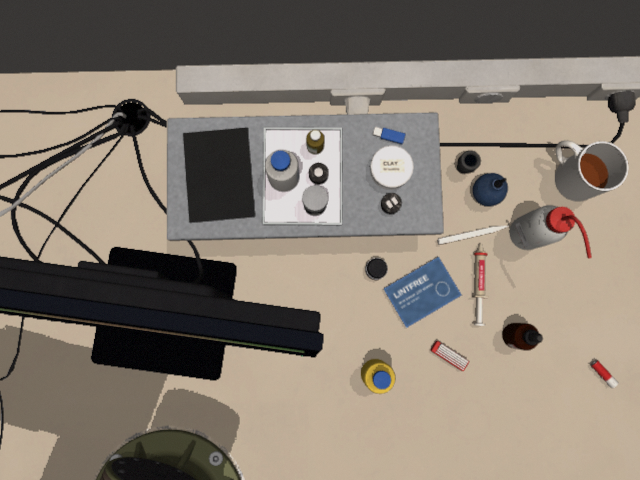

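The top view shows the mat at (218,175) and the tray at (302,176). In the tray, the white bottle's cap is at (281,160), the oil bottle at (315,140), the specimen at (318,172) and the can lid at (316,197). The tin is at (392,167) and the other specimen at (391,204). Next I'll turn these into positions.

```bash
cat > h.py <<'E'
from cell import *
import cell,cv2,numpy as np
from scipy.optimize import least_squares
RZ=100.
PROF={"lens_can":[(0,17.5),(34,17.5),(34,18.5),(54,18.5)],"white_bottle":[(0,24),(67,24),(88,13.5),(102,13.5)],
"oil_bottle":[(0,13.5),(40,13.5),(52,7.5),(60,7.5)],"specimen":[(0,15),(19,15)],"clay_tin":[(0,32),(27,32)],"other_specimen":[(0,15),(18,15)]}
def proj(n,P):
    c=calibration(n);T=np.linalg.inv(c["cam_to_world"]);p=(T[:3,:3]@np.asarray(P,float).T).T+T[:3,3];q=(c["mtx"]@p.T).T
    return q[:,:2]/q[:,2:]
def onplane(n,uv,z):
    c=calibration(n);M=c["cam_to_world"];d=M[:3,:3]@np.linalg.solve(c["mtx"],[uv[0],uv[1],1]);o=M[:3,3]
    return (o+d*(z-o[2])/d[2])[:2]
def rect(n,name,x,y,z0):
    a=np.linspace(0,2*np.pi,40)
    P=np.vstack([np.c_[x+r*np.cos(a),y+r*np.sin(a),np.full(40,z0+h)] for h,r in PROF[name]])
    q=proj(n,P);return np.r_[q.min(0),q.max(0)]
def find(n,name,guess,z0):
    """rect fit of a round thing nearest guess; returns xy,residual"""
    best=None
    for d in regions_of(n,name):
        u,v,w,h=d["rect"];m=np.array([u-w/2,v-h/2,u+w/2,v+h/2])
        s=least_squares(lambda p:rect(n,name,p[0],p[1],z0)-m,guess,loss="soft_l1")
        if np.hypot(*(s.x-guess))<40 and (best is None or s.cost<best[1]): best=(s.x.round(1),round(s.cost,1),d["conf"])
    return best
def quad(n,name,z):
    d=regions_of(n,name)[0];c=max(cv2.findContours(d["pixels"].astype(np.uint8),0,2)[0],key=cv2.contourArea)
    P=np.array([onplane(n,p[0],z) for p in c],np.float32);return cv2.minAreaRect(P)
E
python3 - <<'E'
from h import *
print([k for k in dir(cell) if not k.startswith('__')], getattr(cell,"grasp_offset",None))
for n in("top","scene"):
    camera(n)
    for q,z in(("storage_tray",107),("side_mat",103),("riser",100)):
        print(n,q,quad(n,q,z))
    for q,uv,z,z0 in(("white_bottle",(281,160),202,103),("lens_can",(316,197),157,103),("oil_bottle",(315,135),163,103),("specimen",(318,172),122,103),("clay_tin",(392,167),127,100),("other_specimen",(391,204),118,100)):
        g=onplane("top",uv,z);print(q,g.round(1),find(n,q,g,z0))
E
```

```text
['Unreachable', 'calibration', 'camera', 'grasp_offset', 'read_state', 'regions_of', 'sign_off'] 18.8
top storage_tray ((512.4037475585938, -228.0522918701172), (119.88986206054688, 148.3916015625), 88.62227630615234)
top side_mat ((517.7407836914062, -99.650146484375), (142.5898895263672, 101.85829162597656), 4.072159290313721)
top riser ((513.76416015625, -230.3000946044922), (418.65582275390625, 190.89405822753906), 89.95851135253906)
white_bottle [ 512.5 -200.5] (array([ 510.8, -200.8]), np.float64(4.4), 0.61)
lens_can [ 469.1 -247.2] (array([ 469. , -243.1]), np.float64(1.6), 0.82)
oil_bottle [ 558.1 -248. ] (array([ 555.5, -248.7]), np.float64(0.3), 0.66)
specimen [ 513.8 -251.5] (array([ 512.2, -254.7]), np.float64(2.4), 0.55)
clay_tin [ 517.6 -361.5] (array([ 519.8, -361. ]), np.float64(4.5), 0.91)
other_specimen [ 463.5 -359.1] (array([ 465.1, -363. ]), np.float64(0.0), 0.93)
scene storage_tray ((509.1357727050781, -228.44369506835938), (120.87554168701172, 152.93580627441406), 87.98550415039062)
scene side_mat ((516.8200073242188, -101.52332305908203), (142.480712890625, 99.90554809570312), 5.509369850158691)
scene riser ((506.88531494140625, -289.88018798828125), (347.4200744628906, 235.05029296875), 82.78722381591797)
white_bottle [ 512.5 -200.5] (array([ 508.2, -193.6]), np.float64(4.6), 0.77)
lens_can [ 469.1 -247.2] (array([ 465.4, -246.3]), np.float64(1.6), 0.89)
oil_bottle [ 558.1 -248. ] (array([ 556.5, -248.1]), np.float64(2.0), 0.9)
specimen [ 513.8 -251.5] (array([ 514.9, -253.7]), np.float64(0.5), 0.53)
clay_tin [ 517.6 -361.5] (array([ 518.4, -362.7]), np.float64(3.0), 0.75)
other_specimen [ 463.5 -359.1] (array([ 468.4, -355.1]), np.float64(2.6), 0.73)
```

```bash
python3 -m jog '[[94,[0,0,-0.7],0.0447],[94,[0,0,-0.7],0.0447],[94,[0,0,-0.7],0.0447],[94,[0,0,-0.7],0.0447],[94,[0,0,-0.7],0.0447],[94,[0,0,-0.7],0.0447],[94,[0,0,-0.7],0.0447],[94,[0,0,-0.7],0.0447],[94,[0,0,-0.7],0.0447],[94,[0,0,0],0],[94,[0,0,0],0]]' 20; python3 -c "
from cell import *;print(read_state())"
```

```text
clock: 3.1
eef_pos: [166.2, 524.5, 484.2]
eef_rot: [3.141, -0.0, 1.572]
wrist_force: [0.4, 0.4, 0.3]
finger_gap: 93.9
finger_force: 0.0
{'clock': 3.1, 'joints': array([1.19739245e+00, 3.15173536e-01, 7.85081611e-01, 2.05578185e-05,
       2.04099876e+00, 1.19627440e+00]), 'qd': array([ 0.00186473,  0.00830916,  0.05186088, -0.00076864, -0.01163566,
       -0.01467081]), 'effort': array([ 6.40961342e-02, -5.67312920e+01, -3.81817102e+01,  3.77477612e-02,
        2.24347897e-01,  3.71605558e-01]), 'eef_pos': array([166.18770011, 524.52958723, 484.19741631]), 'eef_rot': array([ 3.14148578e+00, -3.21967811e-04,  1.57192371e+00]), 'wrist_force': array([0.39626942, 0.37733948, 0.2681001 ]), 'moment': array([-0.08039487,  0.09117884, -0.02308761]), 'finger_force': 0.0, 'finger_gap': 93.94522800211264}
```

```bash
python3 -m jog '[[70,[-0.54,0.5,0],0],[70,[-0.54,0.5,0],0],[70,[-0.54,0.5,0],0],[70,[-0.54,0.5,0],0],[70,[-0.54,0.5,0],0],[70,[-0.54,0.5,0],0],[70,[-0.54,0.5,0],0],[70,[-0.54,0.5,0],0],[70,[-0.54,0.5,0],0],[70,[-0.54,0.5,0],0]]'
python3 -m jog '[[70,[-0.6,0.125,0],0],[70,[-0.6,0.125,0],0],[70,[-0.6,0.125,0],0],[70,[-0.6,0.125,0],0],[70,[-0.6,0.125,0],0],[70,[-0.6,0.125,0],0],[70,[-0.6,0.125,0],0],[70,[-0.6,0.125,0],0],[70,[-0.6,0.125,0],0],[70,[-0.6,0.125,0],0],[70,[-0.6,0.125,0],0],[70,[-0.6,0.125,0],0],[70,[-0.6,0.125,0],0],[70,[-0.6,0.125,0],0],[70,[-0.6,0.125,0],0],[70,[0,0,0],0],[70,[0,0,0],0]]'
python3 -c "
from cell import *;print(read_state()['joints'])"
```

```text
clock: 4.1
eef_pos: [416.8, 253.0, 483.1]
eef_rot: [-3.14, 0.001, 1.572]
wrist_force: [0.4, 1.0, 0.1]
finger_gap: 69.9
finger_force: 0.0
clock: 5.8
eef_pos: [509.9, -195.8, 483.0]
eef_rot: [-3.14, -0.001, 1.571]
wrist_force: [0.6, -0.1, 1.1]
finger_gap: 70.0
finger_force: 0.0
[-4.33691490e-01  3.04740521e-01  8.01562117e-01  1.14061184e-04
  2.03763418e+00 -4.33756140e-01]
```

```bash
python3 -m jog '[[70,[-0.04,0.02,0.6],0],[70,[0,0,0.6],0],[70,[0,0,0.6],0],[70,[0,0,0.6],0],[70,[0,0,0.6],0],[70,[0,0,0.6],0],[70,[0,0,0.6],0],[70,[0,0,0.6],0],[70,[0,0,0.6],0],[70,[0,0,0.6],0],[70,[0,0,0],0]]'
python3 - <<'E'
from h import *
cv2.imwrite("pics/t1.png",cv2.resize(camera("top")[90:250,150:450,::-1],None,fx=2,fy=2)); cv2.imwrite("pics/s1.png",camera("scene")[90:290,250:500,::-1].repeat(3,0).repeat(3,1))
E
```

```text
clock: 6.9
eef_pos: [509.2, -195.7, 181.0]
eef_rot: [-3.136, -0.003, 1.573]
wrist_force: [0.7, 1.1, 0.3]
finger_gap: 69.8
finger_force: 0.0
```

View pics/s1.png

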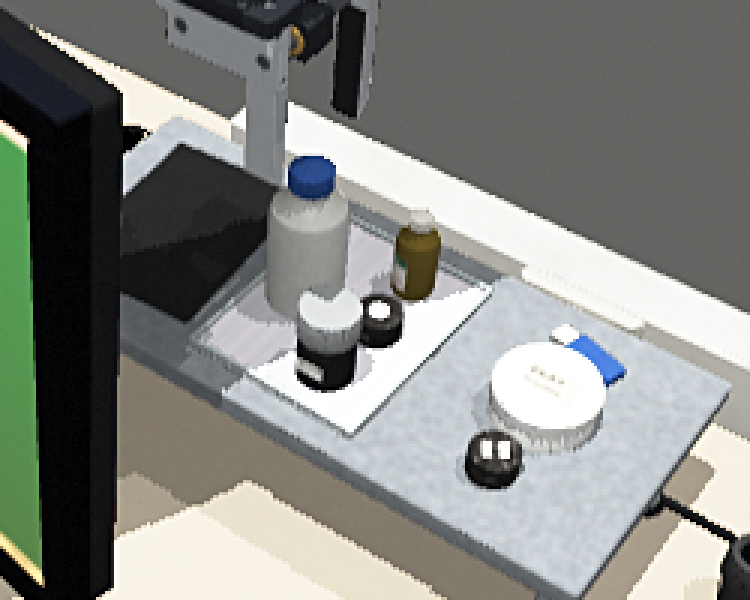

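The oil bottle, specimen and can are undisturbed. The left fingertip is at crop (265,170) and the right one at (350,112). I'll check these against the projection of the measured TCP.

```bash
python3 - <<'E'
from h import *
for P in((474,-196,181),(544,-196,181),(511,-198,205),(511,-198,103)):
    print(P,((proj("scene",[P])[0]-[250,90])*3).round())
E
```

```text
(474, -196, 181) [267. 233.]
(544, -196, 181) [337. 169.]
(511, -198, 205) [310. 167.]
(511, -198, 103) [301. 297.]
```

View pics/t1.png

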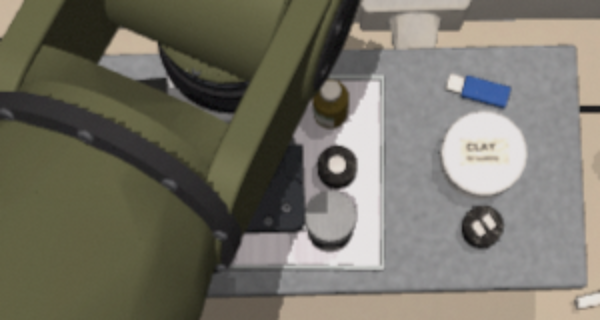

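```bash
python3 - <<'E'
from h import *
s=read_state();print(s["eef_pos"],s["qd"].round(3))
im=camera("scene")[70:220,290:420,::-1]; im=cv2.resize(im,None,fx=4,fy=4,interpolation=2)
s=s["eef_pos"]
for dy in(-8,8):
  for x in(-35,35):
    for z,c in((0,(0,0,255)),(18.8,(0,255,0)),(97,(255,0,255))):
      q=(proj("scene",[(s[0]+x,s[1]+dy,s[2]+z)])[0]-[290,70])*4; cv2.circle(im,tuple(int(v) for v in q),3,c,-1)
cv2.imwrite("pics/s2.png",im)
E
```

```text
[ 511.02889373 -196.88588825  185.41449153] [-0.006 -0.015 -0.036 -0.001  0.005 -0.   ]
```

View pics/s2.png

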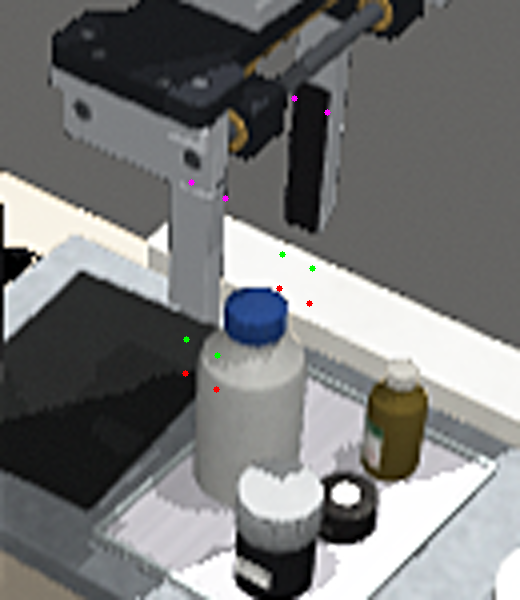

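```bash
python3 -m jog '[[70,[0,0,0.3],0],[70,[0,0,0.3],0],[70,[0,0,0.3],0],[70,[0,0,0.15],0],[70,[0,0,0],0],[70,[0,0,0],0]]'
python3 - <<'E'
from h import *
s=read_state();print(s["eef_pos"],s["joints"])
im=camera("scene")[70:220,290:420,::-1]; im=cv2.resize(im,None,fx=4,fy=4,interpolation=2)
a=cv2.resize(camera("top")[90:240,250:380,::-1],None,fx=4,fy=4,interpolation=2)
s=s["eef_pos"]
for dy in(-8,8):
  for x in(-35,35):
    for z,c in((0,(0,0,255)),(97,(255,0,255))):
      q=(proj("scene",[(s[0]+x,s[1]+dy,s[2]+z)])[0]-[290,70])*4; cv2.circle(im,tuple(int(v) for v in q),3,c,-1)
for dy in(-37.5,37.5):
  for x in(-88,88):
      q=(proj("scene",[(s[0]+x,s[1]+dy,s[2]+97)])[0]-[290,70])*4; cv2.circle(im,tuple(int(v) for v in q),3,(255,255,0),-1)
      q=(proj("top",[(s[0]+x,s[1]+dy,s[2]+97)])[0]-[250,90])*4; cv2.circle(a,tuple(int(v) for v in q),3,(255,255,0),-1)
cv2.imwrite("pics/s3.png",cv2.resize(np.hstack([im,a]),(800,462)))
E
```

```text
clock: 7.65
eef_pos: [511.5, -197.8, 133.1]
eef_rot: [3.14, 0.001, 1.571]
wrist_force: [-0.1, 0.4, 0.2]
finger_gap: 70.0
finger_force: 0.0
[ 511.46130015 -197.79209465  133.11951017] [-4.35801964e-01  3.27019849e-01  1.57222263e+00  7.56165000e-06
  1.24070907e+00 -4.36088670e-01]
```

View pics/s3.png

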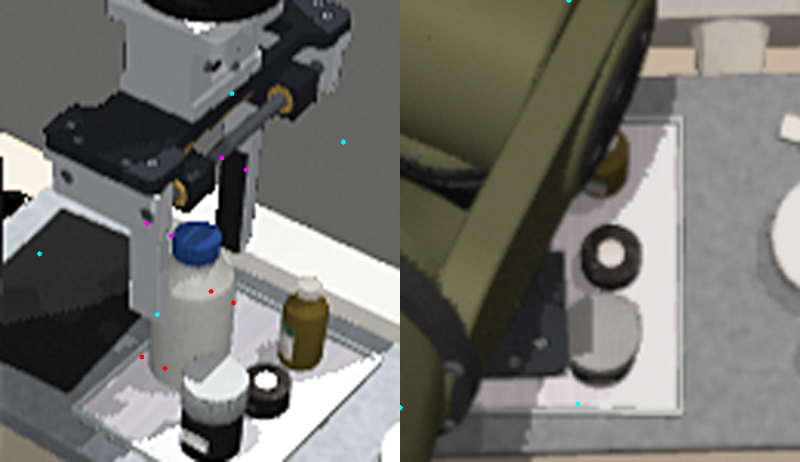

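Seen tips are about 28 mm above the reported TCP, so I'll grasp where either reading is safe (TCP 113).

```bash
python3 -m jog '[[70,[0,0,0.2],0],[70,[0,0,0.2],0],[70,[0,0,0],0],[40,[0,0,0],0],[40,[0,0,0],0],[40,[0,0,0],0],[40,[0,0,0],0],[40,[0,0,0],0],[40,[0,0,0],0],[40,[0,0,0],0],[40,[0,0,0],0]]' 20
python3 - <<'E'
from h import *
s=read_state();print(s["eef_pos"],s["moment"])
im=camera("scene")[70:220,290:420,::-1]; im=cv2.resize(im,None,fx=4,fy=4,interpolation=2)
s=s["eef_pos"]
for dy in(-8,8):
  for x in(-24,24):
      q=(proj("scene",[(s[0]+x,s[1]+dy,s[2])])[0]-[290,70])*4; cv2.circle(im,tuple(int(v) for v in q),3,(0,0,255),-1)
cv2.imwrite("pics/s4.png",im)
E
```

```text
clock: 8.85
eef_pos: [511.1, -197.7, 112.1]
eef_rot: [3.141, 0.0, 1.571]
wrist_force: [0.6, -0.8, 3.5]
finger_gap: 47.2
finger_force: 20.0
[ 511.12335102 -197.69237144  112.08833905] [-0.09668426 -0.08791929 -0.02273351]
```

View pics/s4.png

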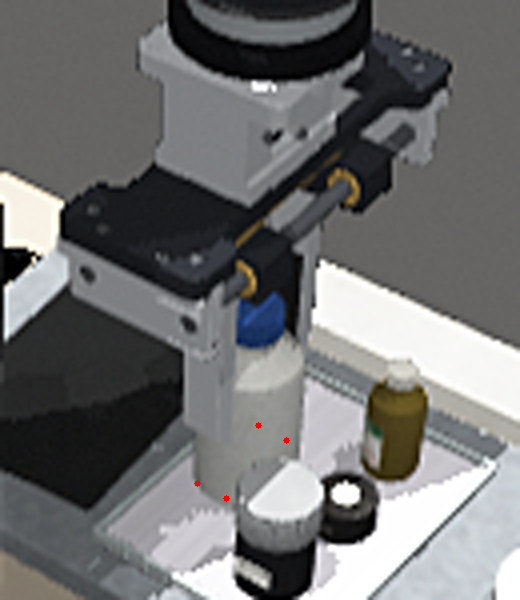

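```bash
python3 -m jog '[[40,[0,0,-0.1],0],[40,[0,0,-0.2],0],[40,[0,0,-0.2],0],[40,[0,0,-0.2],0],[40,[0,0,-0.1],0],[40,[0.1,-0.04,0],0],[40,[0.3,-0.12,0],0],[40,[0.3,-0.12,0],0],[40,[0.3,-0.12,0],0],[40,[0.3,-0.12,0],0],[40,[0.3,-0.12,0],0],[40,[0.2,-0.1,0],0],[40,[0.1,-0.04,0],0],[40,[0,0,0],0],[40,[0,0,0],0]]'
python3 - <<'E'
from h import *
s=read_state();print(s["eef_pos"],s["moment"])
cv2.imwrite("pics/s5.png",cv2.resize(camera("scene")[70:250,260:440,::-1],None,fx=3,fy=3,interpolation=2))
E
```

```text
clock: 10.4
eef_pos: [472.1, -102.9, 151.9]
eef_rot: [3.141, 0.0, 1.571]
wrist_force: [-0.4, 0.9, -2.2]
finger_gap: 47.3
finger_force: 20.0
[ 472.10544818 -102.8555219   151.90921272] [-0.05124084  0.05611075  0.01960478]
```

View pics/s5.png

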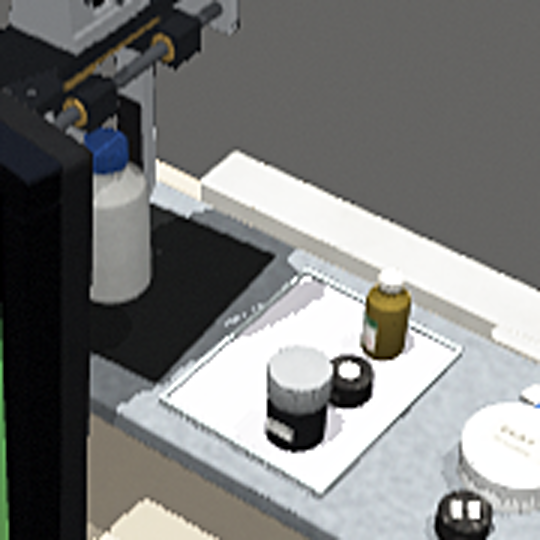

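The bottle is held upright over the mat (crop (120,240)), and the other things are unmoved. I'll lower, release and rise.

```bash
python3 -m jog '[[40,[0,0,0.25],0],[40,[0,0,0.25],0],[40,[0,0,0.15],0],[40,[0,0,0.1],0],[40,[0,0,0.04],0],[40,[0,0,0],0],[40,[0,0,0],0]]'
python3 -m jog '[[66,[0,0,0],0],[66,[0,0,0],0],[66,[0,0,0],0],[66,[0,0,-0.2],0],[66,[0,0,-0.5],0],[66,[0,0,-0.5],0],[66,[0,0,-0.5],0],[66,[0,0,-0.5],0],[66,[0,0,-0.5],0],[66,[0,0,-0.1],0],[66,[0,0,0],0]]'
```

```text
clock: 11.15
eef_pos: [472.1, -102.7, 112.5]
eef_rot: [3.141, 0.0, 1.571]
wrist_force: [0.4, 0.2, -1.5]
finger_gap: 47.4
finger_force: 20.0
clock: 12.25
eef_pos: [472.1, -102.7, 252.9]
eef_rot: [3.14, 0.0, 1.571]
wrist_force: [-0.3, 0.2, -1.0]
finger_gap: 65.9
finger_force: 0.0
```

```bash
python3 -m jog '[[56,[0,0,0],0.0455],[56,[0,0,0],0.0455],[56,[0,0,0],0.0455],[56,[0,0,0],0.0455],[56,[0,0,0],0.0455],[56,[0,0,0],0.0455],[56,[0,0,0],0.0455],[56,[0,0,0],0.0455],[56,[0,0,0],0.0455],[56,[0,0,0],0.0455],[56,[0,0,0],0.045],[56,[0,0,0],0]]'
python3 -m jog '[[56,[-0.01,0.2,0],0],[56,[-0.02,0.5,0],0],[56,[-0.02,0.5,0],0],[56,[-0.02,0.5,0],0],[56,[-0.02,0.5,0],0],[56,[-0.02,0.44,0],0],[56,[0,0.2,0.1],0],[56,[0,0,0.5],0],[56,[0,0,0.5],0],[56,[0,0,0.5],0],[56,[0,0,0],0],[56,[0,0,0],0]]'
python3 - <<'E'
from h import *
s=read_state();print(s["eef_pos"],s["joints"])
im=camera("scene")[70:220,290:420,::-1]; im=cv2.resize(im,None,fx=4,fy=4,interpolation=2)
s=s["eef_pos"]
for dx in(-8,8):
  for y in(-28,28):
    for z in(0,27):
      q=(proj("scene",[(s[0]+dx,s[1]+y,s[2]+z)])[0]-[290,70])*4; cv2.circle(im,tuple(int(v) for v in q),3,(0,z*9,255),-1)
cv2.imwrite("pics/s6.png",im)
E
```

```text
clock: 13.45
eef_pos: [471.5, -102.5, 251.1]
eef_rot: [-3.141, 0.002, -0.002]
wrist_force: [-0.2, 0.0, 0.0]
finger_gap: 55.9
finger_force: 0.0
clock: 14.65
eef_pos: [466.5, -244.6, 172.8]
eef_rot: [-3.141, 0.0, 0.002]
wrist_force: [0.3, -0.6, 0.6]
finger_gap: 56.0
finger_force: 0.0
[ 466.49795023 -244.60616878  172.75443325] [-5.52473252e-01  2.45508830e-01  1.58202249e+00 -1.75041022e-06
  1.31433704e+00  1.01674312e+00]
```

View pics/s6.png

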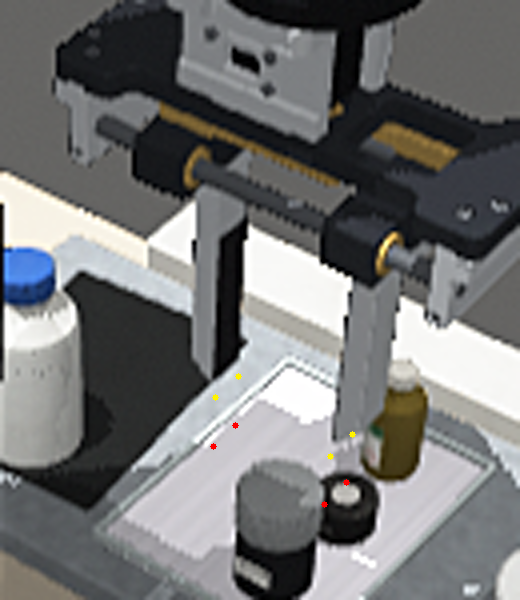

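```bash
python3 - <<'E'
from h import *
for n in("top","scene"):
    camera(n)
    for q,g,z0 in(("white_bottle",(472,-103),103),("lens_can",(466,-245),103),("oil_bottle",(556,-248),103),("specimen",(513,-253),103)): print(n,q,find(n,q,np.array(g,float),z0))
print(proj("scene",[(472,-103,103),(472,-103,205),(472,-79,130),(472,-127,130)]).round())
E
```

```text
top white_bottle None
top lens_can (array([ 456.9, -243.4]), np.float64(26.6), 0.56)
top oil_bottle None
top specimen None
scene white_bottle (array([ 478.1, -107.6]), np.float64(7.1), 0.63)
scene lens_can (array([ 463.6, -243.3]), np.float64(2.2), 0.63)
scene oil_bottle (array([ 553.5, -253.4]), np.float64(1.1), 0.76)
scene specimen (array([ 511.7, -255. ]), np.float64(0.0), 0.46)
[[297. 179.]
 [295. 136.]
 [287. 163.]
 [307. 174.]]
```

```bash
python3 -m jog '[[56,[0,-0.01,0.4],0],[56,[0,0,0.4],0],[56,[0,0,0.3],0],[56,[0,0,0.12],0],[56,[0,0,0],0],[30,[0,0,0],0],[30,[0,0,0],0],[30,[0,0,0],0],[30,[0,0,0],0],[30,[0,0,0],0],[30,[0,0,0],0],[30,[0,0,0],0]]' 20
python3 - <<'E'
from h import *
cv2.imwrite("pics/s7.png",cv2.resize(camera("scene")[110:235,310:435,::-1],None,fx=4,fy=4,interpolation=2))
E
```

```text
clock: 16.4
eef_pos: [466.8, -244.4, 111.9]
eef_rot: [3.141, -0.001, 0.0]
wrist_force: [-0.1, -0.4, 5.6]
finger_gap: 36.6
finger_force: 20.0
```

View pics/s7.png

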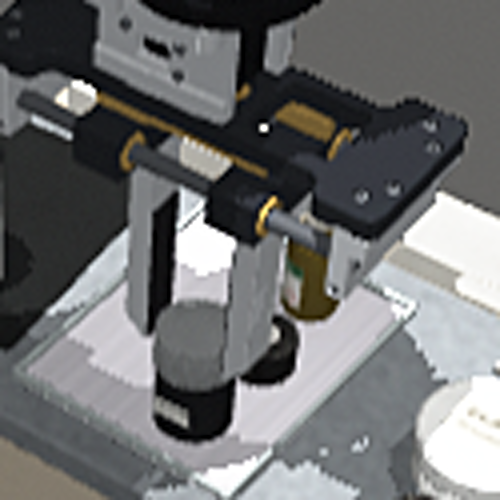

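```bash
python3 -m jog '[[30,[0,0,-0.1],0],[30,[0,0,-0.3],0],[30,[0,0,-0.3],0],[30,[0,0,-0.3],0],[30,[0.1,-0.1,0],0],[30,[0.3,-0.3,0],0],[30,[0.4,-0.4,0],0],[30,[0.3,-0.4,0],0],[30,[0.1,-0.4,0],0],[30,[0,-0.4,0],0],[30,[0,-0.4,0],0],[30,[0,-0.3,0],0],[30,[0,-0.19,0],0],[30,[0,0,0],0],[30,[0,0,0.3],0],[30,[0,0,0.3],0],[30,[0,0,0.2],0],[30,[0,0,0.1],0],[30,[0,0,0.06],0],[30,[0,0,0],0]]'
python3 - <<'E'
from h import *
cv2.imwrite("pics/s8.png",cv2.resize(camera("scene")[100:250,260:440,::-1],None,fx=4,fy=4,interpolation=2))
E
```

```text
clock: 18.45
eef_pos: [526.5, -99.8, 113.4]
eef_rot: [3.142, -0.0, -0.0]
wrist_force: [0.1, -1.1, -1.5]
finger_gap: 36.7
finger_force: 20.0
```

View pics/s8.png

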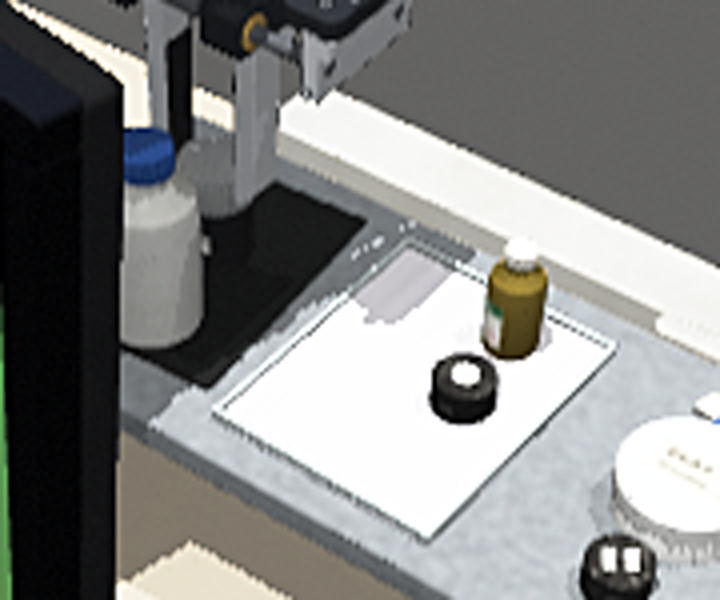

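```bash
python3 -m jog '[[30,[0,0,0.03],0],[30,[0,0,0],0],[56,[0,0,0],0],[56,[0,0,0],0],[56,[0,0,0],0],[56,[0,0,0.06],0],[56,[0,0,0.06],0],[56,[0,0,0],0]]'
python3 -m jog '[[56,[0,0,0.03],0],[56,[0,0,0],0]]';python3 -m jog '[[56,[0,0,0.03],0],[56,[0,0,0],0]]'
```

```text
clock: 19.3
eef_pos: [526.2, -99.6, 105.3]
eef_rot: [-3.141, 0.001, 0.0]
wrist_force: [0.4, -0.2, 0.1]
finger_gap: 55.6
finger_force: 0.0
clock: 19.5
eef_pos: [526.4, -99.6, 104.2]
eef_rot: [-3.142, 0.0, 0.0]
wrist_force: [0.3, -1.0, 0.3]
finger_gap: 56.2
finger_force: 0.0
clock: 19.7
eef_pos: [526.4, -99.6, 102.7]
eef_rot: [-3.142, 0.0, 0.0]
wrist_force: [0.1, -0.8, 0.2]
finger_gap: 55.7
finger_force: 0.0
```

```bash
for i in 1 2; do :; done; python3 -m jog '[[56,[0,0,0.03],0],[56,[0,0,0],0]]';python3 -m jog '[[56,[0,0,0.03],0],[56,[0,0,0],0]]';python3 -m jog '[[56,[0,0,0.03],0],[56,[0,0,0],0]]'
```

```text
clock: 19.9
eef_pos: [526.4, -99.6, 101.2]
eef_rot: [-3.142, 0.0, 0.0]
wrist_force: [-0.0, -0.6, 0.6]
finger_gap: 56.2
finger_force: 0.0
clock: 20.1
eef_pos: [526.3, -99.6, 99.6]
eef_rot: [-3.142, 0.0, 0.0]
wrist_force: [-0.2, 0.2, 0.1]
finger_gap: 55.9
finger_force: 0.0
clock: 20.3
eef_pos: [526.4, -99.6, 98.2]
eef_rot: [-3.142, 0.0, 0.0]
wrist_force: [-0.7, 1.0, -0.2]
finger_gap: 56.3
finger_force: 0.0
```

```bash
python3 -m jog '[[50,[0,0,-0.4],0],[50,[0,0,-0.5],0],[50,[0,0,-0.5],0],[50,[0.1,0.3,0],0],[50,[0.1,0.5,0],0],[50,[0.1,0.5,0],0],[50,[0.1,0.5,0],0],[50,[0.1,0.5,0],0],[50,[0.09,0.4,0],0],[50,[0,0.27,0],0],[50,[0,0,0],0]]'
python3 - <<'E'
from h import *
camera("scene")
for q,g in(("oil_bottle",(556,-248)),("lens_can",(527,-100)),("specimen",(513,-253))): print(q,find("scene",q,np.array(g,float),103.))
E
```

```text
clock: 21.4
eef_pos: [555.5, -249.5, 167.4]
eef_rot: [-3.141, 0.001, -0.002]
wrist_force: [0.7, 0.1, 0.3]
finger_gap: 50.0
finger_force: 0.0
oil_bottle (array([ 556.8, -253.7]), np.float64(1.5), 0.73)
lens_can (array([524.4, -99.8]), np.float64(2.5), 0.86)
specimen (array([ 510.8, -251. ]), np.float64(3.6), 0.65)
```

```bash
python3 -m jog '[[44,[0,0.01,0.2],0],[44,[0,0,0.4],0],[44,[0,0,0.4],0],[44,[0,0,0.2],0],[44,[0,0,0],0]]'; python3 -m jog '[[44,[0,0,0.15],0],[44,[0,0,0.1],0],[44,[0,0,0.1],0],[44,[0,0,0],0],[18,[0,0,0],0],[18,[0,0,0],0],[18,[0,0,0],0],[18,[0,0,0],0],[18,[0,0,0],0],[18,[0,0,0],0]]' 12
```

```text
clock: 22.1
eef_pos: [555.4, -248.0, 106.8]
eef_rot: [-3.14, 0.002, 0.001]
wrist_force: [-1.7, 0.0, 0.2]
finger_gap: 43.6
finger_force: 0.0
clock: 23.1
eef_pos: [556.1, -248.7, 91.1]
eef_rot: [3.141, -0.0, 0.0]
wrist_force: [-0.9, 0.7, 1.9]
finger_gap: 26.7
finger_force: 12.0
```

```bash
python3 -m jog '[[18,[0,0,-0.1],0],[18,[0,0,-0.3],0],[18,[0,0,-0.4],0],[18,[0,0,-0.4],0],[18,[0.02,-0.2,0],0],[18,[0.1,-0.4,0],0],[18,[0.1,-0.5,0],0],[18,[0.1,-0.5,0],0],[18,[0,-0.5,0],0],[18,[0,-0.5,0],0],[18,[0,-0.3,0],0],[18,[0,-0.12,0],0],[18,[0,0,0],0],[18,[0,0,0.3],0],[18,[0,0,0.3],0],[18,[0,0,0.3],0],[18,[0,0,0.2],0],[18,[0,0,0.06],0],[18,[0,0,0.03],0],[18,[0,0,0],0]]'
```

```text
clock: 25.1
eef_pos: [572.2, -97.9, 91.8]
eef_rot: [3.141, -0.001, -0.0]
wrist_force: [0.6, 0.4, -0.8]
finger_gap: 26.4
finger_force: 12.0
```

```bash
python3 -m jog '[[18,[0,0,0.015],0],[18,[0,0,0],0],[46,[0,0,0],0],[46,[0,0,0],0],[46,[0,0,-0.2],0],[46,[0,0,-0.5],0],[46,[0,0,-0.5],0],[46,[0,0,-0.5],0],[46,[0,0.2,0],0],[46,[0,0.5,0],0],[46,[0,0.5,0],0],[46,[-0.2,0.5,0],0],[46,[-0.4,0.5,0],0],[46,[-0.4,0.5,0],0],[46,[-0.19,0.3,0],0],[46,[0,0.11,0],0],[46,[0,0,0],0]]'
python3 - <<'E'
from h import *
camera("scene")
for q,g,z in(("oil_bottle",(572,-98),103),("lens_can",(527,-100),103),("specimen",(513,-253),103),("clay_tin",(519,-361),100)): print(q,find("scene",q,np.array(g,float),z))
cv2.imwrite("pics/s9.png",cv2.resize(camera("scene")[100:250,260:440,::-1],None,fx=4,fy=4,interpolation=2))
E
```

```text
clock: 26.8
eef_pos: [512.5, -253.6, 175.5]
eef_rot: [-3.142, 0.0, -0.001]
wrist_force: [-0.5, 0.8, 0.3]
finger_gap: 46.0
finger_force: 0.0
oil_bottle (array([ 573.1, -101.1]), np.float64(4.4), 0.89)
lens_can (array([526. , -98.5]), np.float64(0.9), 0.98)
specimen (array([ 512. , -252.9]), np.float64(1.3), 0.83)
clay_tin (array([ 515.4, -361.4]), np.float64(1.1), 0.72)
```

View pics/s9.png

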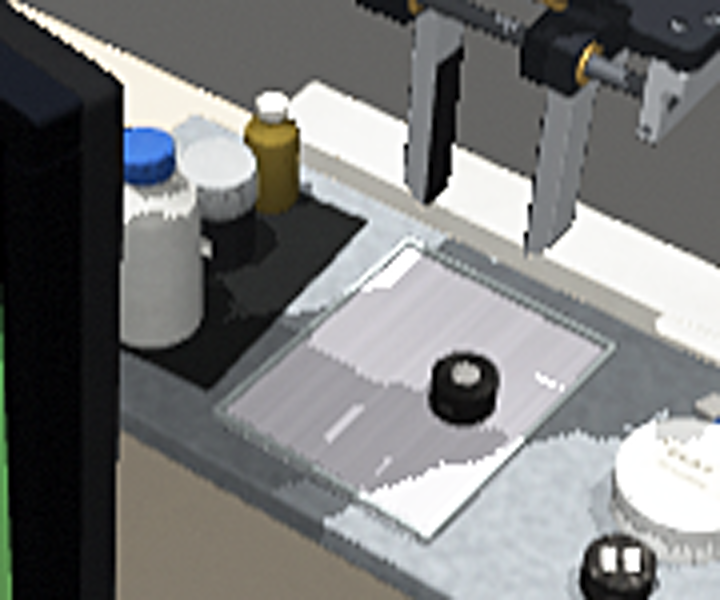

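All three stand upright on the mat (white (155,260), can (220,200), oil (272,150)), and the specimen is at (465,390). From the fingertips at (425,198) and (540,250) I'll estimate the true tip height.

```bash
python3 - <<'E'
from h import *
for z in(175,200,215,225): print(z,[((q-[260,100])*4).round() for q in proj("scene",[(512.5,-253.6,z),(512.5,-253.6+29,z),(512.5,-253.6-29,z)])])
print(((proj("scene",[(512.5,-253.6,122)])[0]-[260,100])*4).round())
E
```

```text
175 [array([479., 289.]), array([422., 261.]), array([537., 318.])]
200 [array([485., 244.]), array([426., 216.]), array([545., 273.])]
215 [array([488., 216.]), array([429., 188.]), array([549., 245.])]
225 [array([491., 197.]), array([431., 169.]), array([552., 226.])]
[468. 377.]
```

```bash
python3 -m jog '[[38,[0,0,0.3],0],[38,[0,0,0.5],0],[38,[0,0,0.5],0],[38,[0,0,0.3],0],[38,[0,0,0.1],0],[38,[0,0,0.1],0],[38,[0,0,0],0]]'; python3 -m jog '[[38,[0,0,0.1],0],[38,[0,0,0.05],0],[38,[0,0,0.05],0],[38,[0,0,0],0],[22,[0,0,0],0],[22,[0,0,0],0],[22,[0,0,0],0],[22,[0,0,0],0],[22,[0,0,0],0]]' 10
```

```text
clock: 27.8
eef_pos: [512.6, -253.1, 85.7]
eef_rot: [3.142, -0.0, 0.0]
wrist_force: [-0.6, -0.4, 0.5]
finger_gap: 38.2
finger_force: 0.0
clock: 28.7
eef_pos: [512.5, -253.2, 75.7]
eef_rot: [3.141, -0.0, 0.0]
wrist_force: [-0.2, 0.3, 1.6]
finger_gap: 29.2
finger_force: 10.0
```

```bash
python3 -m jog '[[22,[0,0,-0.1],0],[22,[0,0,-0.3],0],[22,[0,0,-0.4],0],[22,[0,0,-0.4],0],[22,[0,0,0],0]]'
python3 - <<'E'
from h import *
for i in range(3):
  for n in("scene","top"):
    im=camera(n)
    print(n,[find(n,q,np.array(g,float),z) for q,g,z in(("clay_tin",(519,-361),100),("specimen",(512,-253),163),("other_specimen",(465,-361),100))])
    if n=="top":
        g=im.max(2); m=np.zeros_like(g); m[135:205,360:425]=1
        c=max(cv2.findContours(((im.min(2)>190)&(m>0)).astype(np.uint8),0,2)[0],key=cv2.contourArea)
        e=cv2.fitEllipse(cv2.convexHull(c)); print(e,onplane("top",e[0],127))
E
```

```text
clock: 29.2
eef_pos: [513.5, -253.8, 138.4]
eef_rot: [3.139, -0.004, 0.0]
wrist_force: [0.4, 0.2, -0.7]
finger_gap: 29.4
finger_force: 10.0
scene [(array([ 518.4, -363.8]), np.float64(1.9), 0.79), (array([ 517. , -250.8]), np.float64(0.4), 0.52), (array([ 466.7, -358.1]), np.float64(3.6), 0.83)]
top [(array([ 516.2, -360.2]), np.float64(1.8), 0.87), None, (array([ 462.1, -362.4]), np.float64(0.7), 0.64)]
((391.7215270996094, 166.0699005126953), (40.158939361572266, 41.35999298095703), 92.70697021484375) [ 518.97798825 -361.12207962]
scene [(array([ 517.4, -360.6]), np.float64(1.6), 0.96), (array([ 510.3, -255.1]), np.float64(0.4), 0.5), (array([ 465.9, -359.7]), np.float64(4.6), 0.52)]
top [(array([ 518.3, -364. ]), np.float64(3.3), 0.75), None, (array([ 463.3, -364.1]), np.float64(1.9), 0.7)]
((391.8333740234375, 166.1659698486328), (40.06494903564453, 41.16476058959961), 81.80171203613281) [ 518.82841899 -361.2827241 ]
scene [(array([ 515.8, -360.8]), np.float64(1.7), 0.73), (array([ 509.6, -252.2]), np.float64(2.8), 0.53), (array([ 463.7, -358. ]), np.float64(2.1), 0.8)]
top [(array([ 518.8, -362.5]), np.float64(0.6), 0.73), None, (array([ 463.8, -361.9]), np.float64(0.6), 0.6)]
((391.8333740234375, 166.1659698486328), (40.06494903564453, 41.16476058959961), 81.80171203613281) [ 518.82841899 -361.2827241 ]
```

```bash
python3 -m jog '[[22,[0.02,0.2,0],0],[22,[0.02,0.4,0],0],[22,[0.02,0.4,0],0],[22,[0.02,0.4,0],0],[22,[0.02,0.4,0],0],[22,[0.02,0.26,0],0],[22,[0,0.1,0],0],[22,[0,0,0],0],[22,[0,0,0.2],0],[22,[0,0,0.2],0],[22,[0,0,0.15],0],[22,[0,0,0.05],0],[22,[0,0,0],0],[22,[0,0,0],0]]'
python3 - <<'E'
from h import *
for i in range(3):
  camera("scene"); print([find("scene",q,np.array(g,float),z) for q,g,z in(("clay_tin",(519,-361),100),("specimen",(518,-361),131))])
E
```

```text
clock: 31.8
eef_pos: [518.6, -361.1, 105.9]
eef_rot: [3.141, -0.0, 0.0]
wrist_force: [1.1, 0.4, -0.0]
finger_gap: 29.5
finger_force: 10.0
[(array([ 514.7, -365.4]), np.float64(3.1), 0.79), (array([ 520.7, -359.5]), np.float64(1.1), 0.7)]
[(array([ 515.6, -364.3]), np.float64(7.5), 0.66), (array([ 516.9, -359.9]), np.float64(2.0), 0.87)]
[None, (array([ 513.4, -363.6]), np.float64(2.2), 0.78)]
```

```bash
python3 -m jog '[[22,[0,0,0.05],0],[22,[0,0,0.04],0],[22,[0,0,0.02],0],[22,[0,0,0],0],[22,[0,0,0],0]]';  python3 -m jog '[[22,[0,0,0.015],0],[22,[0,0,0],0]]'
```

```text
clock: 32.75
eef_pos: [518.5, -361.1, 100.1]
eef_rot: [3.142, 0.0, 0.0]
wrist_force: [-0.1, -0.4, -0.2]
finger_gap: 29.6
finger_force: 10.0
clock: 32.95
eef_pos: [518.6, -361.2, 99.7]
eef_rot: [3.141, -0.0, 0.0]
wrist_force: [-1.0, 1.0, 3.3]
finger_gap: 29.8
finger_force: 10.0
```

```bash
python3 -m jog '[[34,[0,0,0],0],[40,[0,0,0],0],[40,[0,0,0],0],[44,[0,0,-0.1],0],[44,[0,0,-0.4],0],[44,[0,0,-0.5],0],[44,[0,0,-0.5],0],[44,[0,-0.3,0],0],[44,[0,-0.5,0],0],[44,[0,-0.5,0],0],[44,[0.2,-0.5,0],0],[44,[0.3,-0.5,0],0],[44,[0.3,-0.5,0],0],[44,[0.28,-0.5,0],0],[44,[0,-0.5,0],0],[44,[0,-0.5,0],0],[44,[0,-0.5,0],0],[44,[0,-0.47,0],0],[44,[0,0,0],0]]'
python3 - <<'E'
from h import *
ims=[]
for n in("scene","top"):
  ims.append(camera(n)); print(n,[find(n,q,np.array(g,float),z) for q,g,z in(("clay_tin",(519,-361),100),("specimen",(518,-361),127),("other_specimen",(464,-361),100),("oil_bottle",(572,-98),103))])
a=cv2.resize(ims[0][180:270,370:470,::-1],None,fx=4,fy=4,interpolation=2);b=cv2.resize(ims[1][120:220,345:440,::-1],(380,360),interpolation=2)
cv2.imwrite("pics/s10.png",np.hstack([a,b]))
E
```

```text
clock: 34.85
eef_pos: [572.1, -94.9, 174.0]
eef_rot: [-3.141, 0.0, 0.003]
wrist_force: [0.4, -0.1, 0.8]
finger_gap: 44.1
finger_force: 0.0
scene [(array([ 517.9, -362.1]), np.float64(6.2), 0.57), (array([ 518.9, -362.2]), np.float64(0.7), 0.57), (array([ 464.3, -364.5]), np.float64(3.8), 0.71), (array([ 572.7, -100.5]), np.float64(1.8), 0.68)]
top [(array([ 518.3, -362.5]), np.float64(1.8), 0.77), (array([ 517.5, -363. ]), np.float64(2.0), 0.96), (array([ 464.9, -364.6]), np.float64(0.1), 0.89), (array([573.5, -99.7]), np.float64(0.3), 0.69)]
```

View pics/s10.png

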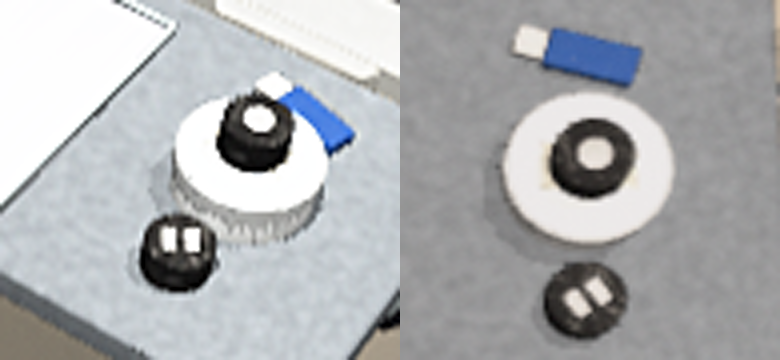

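The specimen lies flat on the middle of the lid, at (592,155) in the top crop. Tin and other specimen are unmoved. I'll fetch the oil bottle first.

```bash
python3 -m jog '[[44,[0,0,0],0],[44,[0,0,0],0]]'; python3 -m jog '[[44,[0,0,0.3],0],[44,[0,0,0.5],0],[44,[0,0,0.4],0],[44,[0,0,0.3],0],[44,[0,0,0.1],0],[44,[0,0,0],0],[44,[0,0,0],0]]'
```

```text
clock: 35.55
eef_pos: [572.4, -97.7, 174.3]
eef_rot: [3.142, 0.0, 0.0]
wrist_force: [-0.4, -0.1, 0.1]
finger_gap: 44.1
finger_force: 0.0
clock: 36.25
eef_pos: [572.9, -97.7, 95.2]
eef_rot: [3.141, -0.001, 0.0]
wrist_force: [0.3, 1.0, -0.2]
finger_gap: 44.1
finger_force: 0.0
```

```bash
python3 -m jog '[[44,[0,0,0.06],0],[44,[0,0,0],0],[18,[0,0,0],0],[18,[0,0,0],0],[18,[0,0,0],0],[18,[0,0,0],0],[18,[0,0,0],0],[18,[0,0,0],0]]' 12; python3 -m jog '[[18,[0,0,-0.1],0],[18,[0,0,-0.3],0],[18,[0,0,-0.4],0],[18,[0,0,-0.4],0],[18,[-0.02,0.2,0],0],[18,[-0.1,0.4,0],0],[18,[-0.1,0.5,0],0],[18,[-0.1,0.5,0],0],[18,[0,0.5,0],0],[18,[0,0.5,0],0],[18,[0,0.3,0],0],[18,[0,0.12,0],0],[18,[0,0,0],0],[18,[0,0,0.3],0],[18,[0,0,0.3],0],[18,[0,0,0.3],0],[18,[0,0,0.2],0],[18,[0,0,0.04],0],[18,[0,0,0],0],[18,[0,0,0],0]]'
```

```text
clock: 37.05
eef_pos: [572.5, -97.6, 91.4]
eef_rot: [-3.142, -0.0, 0.0]
wrist_force: [0.1, 0.9, 1.8]
finger_gap: 26.2
finger_force: 12.0
clock: 39.05
eef_pos: [556.8, -248.8, 95.0]
eef_rot: [3.141, -0.001, 0.0]
wrist_force: [-0.2, 0.5, -0.9]
finger_gap: 26.9
finger_force: 12.0
```

```bash
python3 -m jog '[[18,[-0.01,0,0.03],0],[18,[0,0,0.025],0],[18,[0,0,0],0],[18,[0,0,0],0]]'; python3 -m jog '[[40,[0,0,0.005],0],[44,[0,0,0],0],[44,[0,0,0],0],[44,[0,0,-0.2],0],[44,[0,0,-0.5],0],[50,[0,0,-0.5],0],[56,[0,0,-0.4],0],[56,[0,-0.3,0],0],[56,[-0.1,-0.5,0],0],[56,[-0.1,-0.5,0],0],[56,[-0.1,-0.5,0],0],[56,[-0.1,-0.5,0],0],[56,[-0.1,-0.4,0],0],[56,[-0.1,-0.27,0],0],[56,[0,0,0],0],[56,[0,0,0],0]]'
```

```text
clock: 39.45
eef_pos: [556.0, -248.6, 91.7]
eef_rot: [3.142, -0.0, 0.0]
wrist_force: [0.3, 0.2, -1.8]
finger_gap: 26.3
finger_force: 12.0
clock: 41.05
eef_pos: [526.0, -100.2, 171.3]
eef_rot: [3.141, 0.0, 0.0]
wrist_force: [0.8, 0.2, -0.5]
finger_gap: 56.2
finger_force: 0.0
```

```bash
python3 -m jog '[[56,[0.01,0.01,0.3],0],[56,[0,0,0.4],0],[56,[0,0,0.4],0],[56,[0,0,0.2],0],[56,[0,0,0.1],0],[56,[0,0,0],0],[56,[0,0,0],0],[30,[0,0,0],0],[30,[0,0,0],0],[30,[0,0,0],0],[30,[0,0,0],0],[30,[0,0,0],0],[30,[0,0,0],0]]' 20; python3 -m jog '[[30,[0,0,-0.1],0],[30,[0,0,-0.3],0],[30,[0,0,-0.4],0],[30,[0,0,-0.4],0],[30,[0,0.19,0],0],[30,[0,0.3,0],0],[30,[0,0.4,0],0],[30,[0,0.4,0],0],[30,[-0.1,0.4,0],0],[30,[-0.3,0.4,0],0],[30,[-0.4,0.4,0],0],[30,[-0.3,0.3,0],0],[30,[-0.1,0.1,0],0],[30,[0,0,0],0],[30,[0,0,0.3],0],[30,[0,0,0.4],0],[30,[0,0,0.3],0],[30,[0,0,0.1],0],[30,[0,0,0],0],[30,[0,0,0],0]]'
```

```text
clock: 42.35
eef_pos: [526.6, -100.7, 101.7]
eef_rot: [3.141, -0.001, 0.0]
wrist_force: [-0.5, -0.6, 4.3]
finger_gap: 36.9
finger_force: 20.0
clock: 44.35
eef_pos: [467.0, -245.2, 106.9]
eef_rot: [3.141, -0.001, 0.0]
wrist_force: [0.0, -0.5, -1.1]
finger_gap: 36.8
finger_force: 20.0
```

```bash
python3 -m jog '[[30,[0,-0.016,0.05],0],[30,[0,0,0.03],0],[30,[0,0,0.02],0],[30,[0,0,0],0],[30,[0,0,0],0]]'; python3 -m jog '[[50,[0,0,0.004],0],[56,[0,0,0],0],[56,[0,0,0],0],[56,[0,0,-0.2],0],[56,[0,0,-0.5],0],[56,[0,0,-0.7],0],[56,[0,0,-0.8],0],[56,[0,0,-0.8],0],[56,[0,0,0],0]]'
```

```text
clock: 44.85
eef_pos: [466.6, -244.4, 101.7]
eef_rot: [3.141, -0.001, 0.0]
wrist_force: [-0.6, 0.5, 2.7]
finger_gap: 36.9
finger_force: 20.0
clock: 45.75
eef_pos: [467.9, -245.2, 257.3]
eef_rot: [3.137, -0.008, 0.0]
wrist_force: [-0.6, -0.5, -0.5]
finger_gap: 55.9
finger_force: 0.0
```

```bash
python3 -m jog '[[66,[0,0,0],-0.0455],[66,[0,0,0],-0.0455],[66,[0,0,0],-0.0455],[66,[0,0,0],-0.0455],[66,[0,0,0],-0.0455],[66,[0,0,0],-0.0455],[66,[0,0,0],-0.0455],[66,[0,0,0],-0.0455],[66,[0,0,0],-0.0455],[66,[0,0,0],-0.0455],[66,[0,0,0],-0.045],[66,[0,0,0],0]]'; python3 -m jog '[[66,[0.2,0.01,0],0],[66,[0.5,0.02,0],0],[66,[0.5,0.02,0],0],[66,[0.5,0.02,0],0],[66,[0.5,0.02,0],0],[66,[0.4,0.02,0],0],[66,[0.24,0,0],0],[66,[0,0,0],0],[66,[0,0,0],0]]'
```

```text
clock: 46.95
eef_pos: [466.3, -244.3, 251.2]
eef_rot: [-3.141, -0.0, 1.573]
wrist_force: [-0.7, 0.5, -0.5]
finger_gap: 66.0
finger_force: 0.0
clock: 47.85
eef_pos: [471.9, -102.6, 251.2]
eef_rot: [3.142, 0.0, 1.57]
wrist_force: [-0.3, 0.8, -0.7]
finger_gap: 66.1
finger_force: 0.0
```

```bash
python3 -m jog '[[66,[0,0,0.4],0],[66,[0,0,0.6],0],[66,[0,0,0.6],0],[66,[0,0,0.6],0],[66,[0,0,0.4],0],[66,[0,0,0.17],0],[66,[0,0,0],0],[66,[0,0,0],0],[40,[0,0,0],0],[40,[0,0,0],0],[40,[0,0,0],0],[40,[0,0,0],0],[40,[0,0,0],0],[40,[0,0,0],0]]' 20; python3 -m jog '[[40,[0,0,-0.1],0],[40,[0,0,-0.2],0],[40,[0,0,-0.2],0],[40,[0,0,-0.2],0],[40,[0,0,-0.1],0],[40,[-0.1,0.04,0],0],[40,[-0.3,0.12,0],0],[40,[-0.3,0.12,0],0],[40,[-0.3,0.12,0],0],[40,[-0.3,0.12,0],0],[40,[-0.3,0.12,0],0],[40,[-0.2,0.1,0],0],[40,[-0.1,0.04,0],0],[40,[0,0,0],0],[40,[0,0,0.25],0],[40,[0,0,0.25],0],[40,[0,0,0.15],0],[40,[0,0,0.1],0],[40,[0,0,0],0],[40,[0,0,0],0]]'
```

```text
clock: 49.25
eef_pos: [472.3, -102.4, 113.2]
eef_rot: [3.141, 0.0, 1.571]
wrist_force: [0.9, 0.5, 6.3]
finger_gap: 47.3
finger_force: 20.0
clock: 51.25
eef_pos: [511.1, -197.3, 115.4]
eef_rot: [3.141, 0.0, 1.571]
wrist_force: [-0.2, -1.7, -0.9]
finger_gap: 47.1
finger_force: 20.0
```

```bash
python3 -m jog '[[40,[0,0,0.025],0],[40,[0,0,0.02],0],[40,[0,0,0],0],[40,[0,0,0],0]]'; python3 -m jog '[[60,[0,0,0.004],0],[70,[0,0,0],0],[70,[0,0,0],0],[70,[0,0,-0.2],0],[70,[0,0,-0.5],0],[70,[0,0,-0.7],0],[70,[0,0,-0.8],0],[70,[0,0,-0.8],0],[70,[0.3,0,-0.8],0],[70,[0.7,0,-0.8],0],[70,[0.7,0,-0.8],0],[70,[0.7,0,0],0],[70,[0.7,0,0],0],[70,[0.7,0,0],0],[70,[0.7,0,0],0],[70,[0.7,0,0],0],[70,[0.7,0,0],0],[70,[0,0,0],0]]'
python3 - <<'E'
from h import *
ims=[]
for n in("top","scene"):
  ims.append(camera(n)); 
  for q,g,z in(("white_bottle",(511,-198),103),("lens_can",(467,-245),103),("oil_bottle",(556,-248),103),("specimen",(518,-361),127),("clay_tin",(518,-361),100),("other_specimen",(464,-361),100)): print(n,q,find(n,q,np.array(g,float),z))
cv2.imwrite("pics/s11.png",np.hstack([cv2.resize(ims[0][100:250,250:450,::-1],(400,300)),cv2.resize(ims[1][120:270,280:480,::-1],(400,300))]))
E
```

```text
clock: 51.65
eef_pos: [511.1, -197.4, 113.2]
eef_rot: [3.141, 0.0, 1.571]
wrist_force: [0.8, 0.4, 2.2]
finger_gap: 47.0
finger_force: 20.0
clock: 53.45
eef_pos: [510.4, 96.6, 378.6]
eef_rot: [3.141, -0.001, 1.575]
wrist_force: [-0.2, -0.8, 0.5]
finger_gap: 70.1
finger_force: 0.0
top white_bottle (array([ 508.3, -202.3]), np.float64(0.6), 0.97)
top lens_can (array([ 469.2, -243.8]), np.float64(2.0), 0.56)
top oil_bottle (array([ 554.6, -249.1]), np.float64(0.5), 0.78)
top specimen (array([ 517.8, -360.6]), np.float64(5.0), 0.94)
top clay_tin (array([ 521.6, -357.8]), np.float64(2.7), 0.78)
top other_specimen (array([ 462.6, -361.4]), np.float64(4.0), 0.53)
scene white_bottle (array([ 508.6, -195.9]), np.float64(3.6), 0.8)
scene lens_can (array([ 464.8, -245. ]), np.float64(2.3), 0.84)
scene oil_bottle (array([ 558.5, -246.6]), np.float64(2.6), 0.69)
scene specimen (array([ 516.5, -362. ]), np.float64(0.6), 0.65)
scene clay_tin (array([ 516.6, -361.5]), np.float64(3.9), 0.56)
scene other_specimen (array([ 468.2, -355.4]), np.float64(5.3), 0.63)
```

View pics/s11.png

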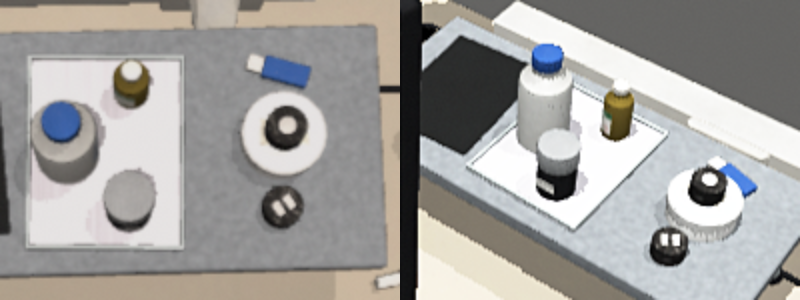

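Everything stands upright in its place and the specimen is on the lid. I'll check directly against the first picture before handing in.

```bash
python3 - <<'E'
from h import *
for n,rs in(("top",{"white":(150,265,195,300),"oil":(127,303,155,328),"can":(184,300,216,331)}),("scene",{"white":(140,335,200,366),"oil":(160,378,192,400),"can":(184,347,224,372)})):
    a=cv2.imread(f"pics/{n}0.png",0);b=cv2.cvtColor(camera(n),cv2.COLOR_RGB2GRAY)
    for k,(r0,c0,r1,c1) in rs.items():
        up=lambda i:cv2.resize(i,None,fx=4,fy=4,interpolation=2)
        R=cv2.matchTemplate(up(b[r0-8:r1+8,c0-8:c1+8]),up(a[r0:r1,c0:c1]),5);_,s,_,p=cv2.minMaxLoc(R);print(n,k,round(s,3),(p[0]-32)/4,(p[1]-32)/4)
E
```

```text
top white 0.993 0.0 0.25
top oil 0.986 0.25 0.25
top can 0.975 -0.75 0.25
scene white 0.981 -0.25 0.0
scene oil 0.923 0.0 0.25
scene can 0.917 -0.75 -0.25
```

All within about 1 mm.

```bash
python3 -c "
from cell import *;print(sign_off())"
```

```text
the job is handed in; nothing more can be done
None
```

The job is handed in: the specimen lies flat on the middle of the tin's lid, both bottles and the can are back upright in the tray within about 1 mm of where they stood, and the tin and other specimen were left in place.

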